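# Wedge the splash guard shut

### The job

Swing the low hinged panel of the splash guard fully shut against its stop. Then take the wooden wedge by its grip block and, from the robot's side, work its thin end in under the middle of the panel, square to it, until the wedge jams and stays firmly pinched; do not overdrive it, as more than about 25 N of squeeze damages the panel. Let go and leave it there, without disturbing the other things.

Things in the scene. Friction and masses are not known exactly. Their poses are not given: they have to be found in the camera images.
- guard: Splash guard fixed to the bench: flat U-shaped aluminium frame, 8 mm high, with hinge post, stop post and a low white swinging panel. Origin on the bench below the middle of the shut panel, which lies along its y axis at x=0. Robot's side is -x; drive the wedge towards +x. Side rails x=-15..85 mm at y=+-(77..107) mm, rear rail x=67..91 mm; between them bare bench, on which the wedge slides.
- panel_hinge (a point): Point on the panel's vertical hinge line, 45 mm above the bench, at y=+92 mm of the guard; hinge post 76 mm high, radius 7 mm.
- stop_post (a point): Axis of the rubber-sleeved stop post behind the panel's free end, 43 mm above the bench; post 66 mm high, radius 8 mm.
- panel (a joint): Panel swing (rad): 0 shut against the stop, grows to at most 1.0 as the free end comes out towards the robot; at q the panel runs from the hinge along (-sin q, -cos q) in the guard's x, y. Stays where left (about 0.05 N m friction). Panel reaches 183 mm from the hinge line, is 12 mm thick at its frame; top edge 74 to 82 mm above the bench.
- under_panel (a point): Fixed point on the guard under the middle of the shut panel, 13 mm above the bench. The panel's underside is a round 8 mm edge bar, 10 to 18 mm above the bench: set differently each time and not measured, so find the wedge's depth by feel. The panel gives upwards like a stiff spring, about 12 N per mm of lift.
- wedge: Loose light-wood wedge, 60-130 g, 28 mm wide (y), 130 mm long. Origin on its underside below the middle of its grip block; +x points to the thin end. Top 26 mm high to x=35 mm, then slopes evenly to 6 mm at the tip, x=115 mm (1 in 4). Waxed (friction 0.3 to 0.5), it locks by itself; pushing it in takes 0.7 to 1.6 times the squeeze it makes, more if pressed down on the bench.
- wedge_grip (a point): In the wedge's upright grip block, 40 mm above its underside. Block 30 mm (x) x 28 mm (y) x 58 mm high, flush with the wedge's sides, to be gripped across the wedge's y.
- wedge_tip (a point): Middle of the wedge's thin end, on its underside.
- tape_1: Bystander: roll of masking tape lying flat, 98 x 96 x 25 mm, origin under its centre.
- pen_1: Bystander: white marker pen with black cap, 135 mm long, lying down.
- petri_2: Bystander: petri dish, 60 mm across, 14 mm high.
- dropper_bottle_0: Bystander: small amber dropper bottle, 30 mm across, 93 mm high.
- tweezers: Bystander: steel tweezers, 118 mm long, lying flat.
- media_bottle_b: Bystander: square clear media bottle with white cap, 70 x 70 x 148 mm.
Mind the look-alikes: they are no part of the job. There is more than one size of the wedge; the job needs the larger.

How it is judged:
By the outcome, as a careful person would: the job done as asked, in the order asked, and still so for the second after the job is handed in, with the robot touching nothing.
It also fails if it takes over 67 s, if anything falls off the work surface, if the arm or the gripper's body presses on something with over 40 N, if the wrist force passes 120 N, or if a joint passes its speed limit or range.

### The arm

A 6-joint arm with a two-finger parallel gripper is mounted at the origin on a cart in front of the work surface, level with it; the furniture and walls round the work are solid. World frame = base frame: x ahead of the robot, y to its left, z up, the work surface at z = 0. Lengths are in m, angles in rad, forces in N, time in s.
With the tool pointing down it reaches from about 0.375 to 0.925 m from the base axis. Payload 5.7 kg.
Tool frame: the origin (TCP) lies at the very end of the fingers, on their centre line; the grasp point (between the pads) lies 19 mm behind it; z points along the fingers, y is the direction in which the jaws open and shut (so a half turn about z gives the same grasp; the last joint's range is limited). The gripper opens to 85 mm and grips with 20 to 120 N. Pads are 22 mm wide; open, the fingers measure 114 mm over their backs; the gripper's body (76 mm by 85 mm) begins 54 mm behind the grasp point. The pads swing forward as they close: fully open they stand 13 mm farther back than shut.
Start: joints at [1.024, 0.359, 1.51, -0, 1.272, -0.115], TCP at [0.251, 0.545, 0.231] pointing down, gripper open.
Joint ranges: [-2.97, 2.97], [-1.01, 2.36], [0.21, 2.38], [-0.96, 4.11], [0.2, 2.71], [-2.98, 2.98]. Speed limits (rad/s): [2.39, 2.39, 3.14, 3.14, 3.14, 3.14].

### API

Orientations are given as a rotation vector (axis times angle).
In Python, from rig import r, grab_frame, calibration gives the robot as it stands.
- The arm moves only by the shell command python3 -m crank 'ROWS'. ROWS is JSON, a list of rows, each an object with "linear": the shift along the world's x, y, z in m, a list of three; "yaw": the turn about the world's z in rad; "jaw": the opening, from 0 (shut) to 1 (fully open). A call has 1 to 8 rows; each row shifts and turns the commanded pose from where the row before left it; what a row does not reach is not made up. A row lasts 1/12 s, in which the tool goes at most 41.7 mm and 7.16 degrees, less where a joint would pass 70% of its speed; a pose out of reach is approached as far as the arm can. A call is refused whole if a number of a shift passes 0.0417 or a number of a turn 0.125, either way. A call with a gripper value outside its range is refused whole. The fingers move at their own pace and stop on an object; the grip force is fixed at half the most. Time passes only in rows, so rows that do not move let the fingers close. It gives the time, the measured TCP pose, the force and the opening at its end, in the units of the state.
- r.sense(): the state, without advancing time (a new reading comes with each control period).
- grab_frame(name): name is "scene" or "top" or "wrist"; returns (picture, depth): 384x512x3 uint8, red, green, blue; 384x512 float32, m along the optical axis (not along the pixel's ray), 0 where there is no reading.
- calibration(name): a dict with "mtx" (3x3 intrinsics, pixels), "R" (3x3) and "t" (3): a world point X has camera coordinates R X + t. Camera axes: x right, y down, z forward; pixel columns grow to the right and rows downward; lengths in m; the calibration is good to about 2 mm. A picture is of the moment at which its call begins: read the wrist's pose just before it. calibration takes no time and is no camera call; for the wrist camera it gives the pose at the moment of the call.
- r.sign_off(): hands the job in, once; it reports no verdict.
The state is a dict: "t": time; "q": joint angles; "qvel": joint speeds; "effort": joint torques, N m; "position": TCP position; "tcp_rot": TCP orientation; "contact_force": force on the tool from outside, world axes, zero at the start; "ft_torque": the same for the moment, N m; "gripper_width": opening from 0.0 (shut) to 1.0 (fully open).
Only numpy, scipy, OpenCV 4.12 (cv2) and the standard library are available. Lean on these libraries where they do the work, as an engineer would, in place of code of your own. Each camera call takes 0.05 s, during which the arm holds its last target. There are 200 camera calls.

## Working session

There is one attempt and no reset: what is moved stays moved. The work goes in short steps, Python scripts to look and compute and a shell command to move; the robot and the scene stay as the last step left them, time stands still between calls to the robot, and variables do not carry over. Pictures are saved under pics/ and viewed, about 8 in all and at most 12, crops included, and the job is handed in when it is done.

```bash
ls; mkdir -p pics
cat > h.py <<'E'
import numpy as np,cv2
from rig import r,grab_frame,calibration
def save(n,img): cv2.imwrite(f'pics/{n}.png',img[:,:,::-1])
def px2plane(c,u,v,z):
    K,R,t=[np.array(c[k],float) for k in('mtx','R','t')]
    t=t.ravel();o=-R.T@t; d=R.T@np.linalg.solve(K,[u,v,1.]); return o+d*(z-o[2])/d[2]
def cloud(c,D):
    K,R,t=[np.array(c[k],float) for k in('mtx','R','t')]
    v,u=np.mgrid[:D.shape[0],:D.shape[1]]
    P=np.stack([u,v,np.ones_like(u)],-1)@np.linalg.inv(K).T*D[...,None]
    return (P-t.ravel())@R
E
python3 - <<'E'
from h import *
ims=[]
for n in('scene','top'):
    c=calibration(n);I,D=grab_frame(n);np.savez(f'{n}.npz',I=I,D=D,**{k:np.array(c[k]) for k in('mtx','R','t')})
    save(n,cv2.resize(I,(800,600)))
    print(n,np.array(c['mtx'])[0,0],-np.array(c['R']).T@np.array(c['t']).ravel(),(D>0).mean())
s=r.sense();print(s)
E
```

```text
pics
scene 433.13817015436246 [-0.28923097 -0.98562464  0.60328353] 0.9958648681640625
top 360.48544204619947 [ 0.46339595 -0.02493145  1.06827135] 0.9962107340494791
{'t': 0.1, 'q': array([ 1.02392556e+00,  3.59417955e-01,  1.51135158e+00, -2.22220694e-05,
        1.27250539e+00, -1.15093283e-01]), 'qvel': array([-1.15031009e-04,  1.55076768e-05, -2.63161488e-03, -1.01506672e-03,
       -6.21503108e-04,  9.04542763e-04]), 'effort': array([-1.92759830e-04, -5.28649414e+01, -2.79351693e+01, -2.37635168e-04,
        5.10161044e-03, -7.79248751e-06]), 'position': array([0.25077231, 0.54438756, 0.23053617]), 'tcp_rot': array([-6.72855161e-01, -3.06815181e+00,  2.50949899e-03]), 'contact_force': array([-0.32807896, -0.16720645, -0.70269547]), 'ft_torque': array([ 0.02678449,  0.03265608, -0.02143104]), 'gripper_width': 0.9994557981023215}
```

View pics/top.png

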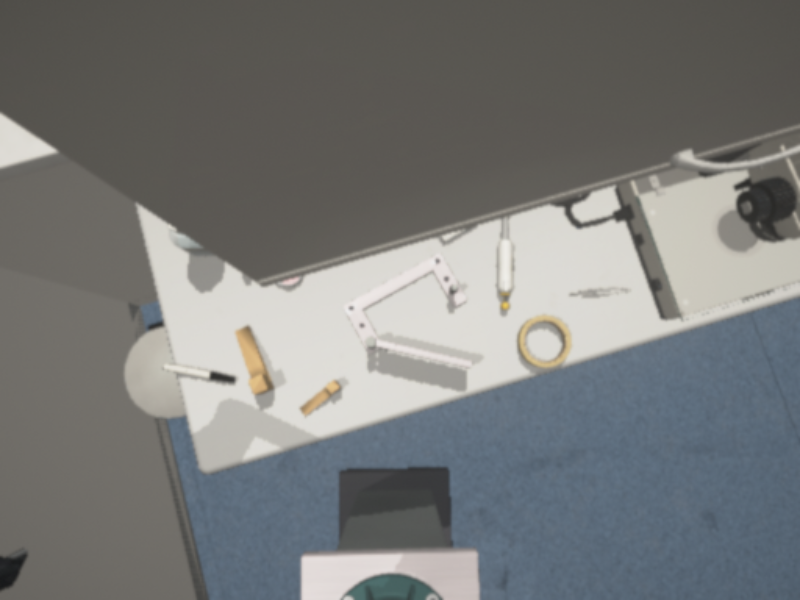

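View pics/scene.png

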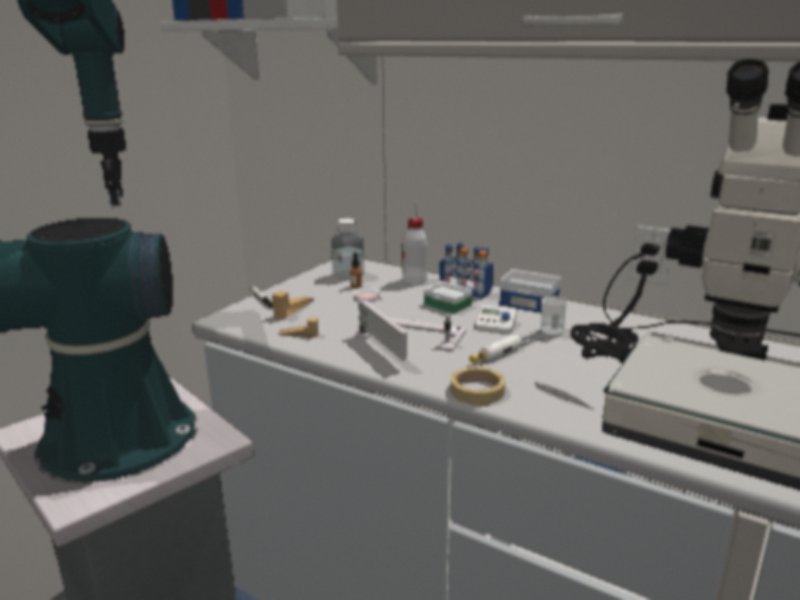

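The top view shows the guard with its hinge at about (372,343), the stop post at about (457,297) and the open panel running to (470,362). The large wedge has its grip block at about (260,382) and its thin end at (243,330). The small look-alike is at (322,397).

```bash
cat > m.py <<'E'
from h import *
d=np.load('top.npz');I,D=d['I'],d['D'];P=cloud(d,D)
s=.64
for nm,(u,v) in dict(cab=(250,200),cabedge=(400,240),bench=(300,330)).items(): print(nm,P[int(v*s),int(u*s)].round(3))
hsv=cv2.cvtColor(I,cv2.COLOR_RGB2HSV)
m=cv2.inRange(hsv,(8,80,80),(28,255,255))
n,l,st,ce=cv2.connectedComponentsWithStats(m)
for i in range(1,n):
    if st[i,4]<60: continue
    Q=P[l==i]; c=Q[:,:2].mean(0); print('wood',ce[i]/s,st[i,4],c.round(3),'z',np.percentile(Q[:,2],[5,50,99]).round(3))
    cen,sz,a=cv2.minAreaRect(Q[:,:2].astype(np.float32)*1000);print(np.round(cen),np.round(sz),a)
    t=Q[Q[:,2]>.05]; 
    if len(t): print('  top',len(t),t.mean(0).round(3))
# guard
g=lambda u,v:P[int(v*s),int(u*s)].round(3)
for nm,z,(u,v) in [('rearL',.008,(350,308)),('rearR',.008,(437,262)),('hinge',.076,(371,342)),('stop',.066,(455,290)),('stop2',.0,(462,300)),('pfree',.078,(471,361))]:
    print(nm,g(u,v),px2plane(d,u*s,v*s,z).round(3))
T=P[(P[:,:,2]>.06)&(P[:,:,2]<.09)&(P[:,:,0]>.3)&(P[:,:,0]<.6)&(abs(P[:,:,1])<.2)]
print(len(T));print(T[::max(1,len(T)//25)].round(3))
crop=I[150:280,130:390];save('crop',cv2.resize(crop,None,fx=3,fy=3,interpolation=cv2.INTER_CUBIC))
E
python3 m.py
```

```text
cab [0.561 0.053 0.773]
cabedge [ 0.583 -0.029  0.59 ]
bench [ 0.558  0.161 -0.   ]
wood [542.37085459 341.5497449 ] 196 [ 0.522 -0.289] z [0.021 0.024 0.08 ]
[ 517. -181.] [ 89. 318.] 3.4273769855499268
  top 2 [ 0.463 -0.025  1.068]
wood [253.11046512 361.5806686 ] 430 [0.499 0.241] z [0.009 0.023 0.062]
[468. 143.] [320. 103.] 70.72232055664062
  top 105 [0.459 0.218 0.086]
wood [320.15625    396.69791667] 150 [0.432 0.121] z [0.005 0.016 0.041]
[431. 122.] [16. 82.] 36.81923294067383
rearL [0.596 0.064 0.011] [0.596 0.065 0.008]
rearR [ 0.683 -0.101  0.009] [ 0.681 -0.103  0.008]
hinge [0.528 0.024 0.083] [0.526 0.023 0.076]
stop [ 0.619 -0.129  0.063] [ 0.617 -0.13   0.066]
stop2 [ 0.606 -0.146  0.008] [ 0.607 -0.149  0.   ]
pfree [ 0.489 -0.15   0.077] [ 0.489 -0.151  0.078]
325
[[ 0.535  0.03   0.074]
 [ 0.529  0.027  0.079]
 [ 0.526  0.021  0.076]
 [ 0.524  0.027  0.075]
 [ 0.522 -0.009  0.082]
 [ 0.52   0.008  0.079]
 [ 0.519 -0.028  0.082]
 [ 0.517 -0.006  0.081]
 [ 0.516 -0.041  0.084]
 [ 0.514 -0.025  0.08 ]
 [ 0.512 -0.003  0.064]
 [ 0.51  -0.05   0.08 ]
 [ 0.508 -0.044  0.083]
 [ 0.507 -0.08   0.078]
 [ 0.504 -0.071  0.082]
 [ 0.502 -0.066  0.079]
 [ 0.501 -0.101  0.082]
 [ 0.498 -0.093  0.082]
 [ 0.496 -0.085  0.081]
 [ 0.495 -0.12   0.079]
 [ 0.492 -0.115  0.08 ]
 [ 0.49  -0.106  0.081]
 [ 0.489 -0.142  0.079]
 [ 0.486 -0.136  0.083]
 [ 0.483 -0.142  0.079]]
```

View pics/crop.png

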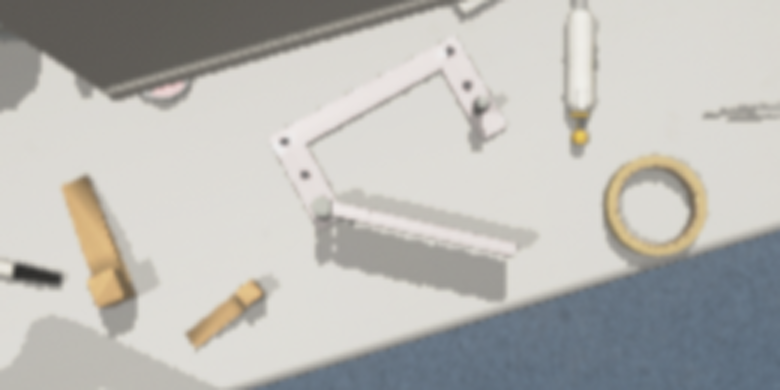

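```bash
python3 -m crank '[{"linear":[0.02,-0.033,0.005],"yaw":-0.124,"jaw":0},{"linear":[0.02,-0.033,0.005],"yaw":-0.124,"jaw":0},{"linear":[0.02,-0.033,0.005],"yaw":-0.124,"jaw":0},{"linear":[0.02,-0.033,0.005],"yaw":-0.124,"jaw":0},{"linear":[0.02,-0.033,0.005],"yaw":-0.124,"jaw":0},{"linear":[0.02,-0.033,0.005],"yaw":-0.124,"jaw":0},{"linear":[0.02,-0.033,0.005],"yaw":-0.124,"jaw":0},{"linear":[0.02,-0.033,0.005],"yaw":-0.124,"jaw":0}]' | tail -3
python3 -m crank '[{"linear":[0.004,-0.033,0.005],"yaw":-0.124,"jaw":0},{"linear":[0.004,-0.033,0.005],"yaw":-0.124,"jaw":0},{"linear":[0.004,-0.033,0.005],"yaw":-0.124,"jaw":0},{"linear":[0.004,-0.033,0.005],"yaw":-0.124,"jaw":0},{"linear":[0.004,-0.033,0.005],"yaw":-0.124,"jaw":0},{"linear":[0.004,-0.033,0.005],"yaw":-0.124,"jaw":0},{"linear":[0.004,-0.033,0.005],"yaw":-0.124,"jaw":0},{"linear":[0.004,-0.033,0.005],"yaw":-0.124,"jaw":0}]' | tail -3
python3 -m crank '[{"linear":[0.004,-0.033,0.005],"yaw":-0.124,"jaw":0},{"linear":[0.004,-0.033,0.005],"yaw":-0.124,"jaw":0},{"linear":[0,0,0],"yaw":0,"jaw":0},{"linear":[0,0,0],"yaw":0,"jaw":0},{"linear":[0,0,0],"yaw":0,"jaw":0}]'
python3 - <<'E'
from h import *
print(r.sense()['q'].round(3))
c=calibration('wrist');I,D=grab_frame('wrist');np.savez('w1.npz',I=I,D=D,**{k:np.array(c[k]) for k in('mtx','R','t')})
save('w1',I); print(c['mtx'],-np.array(c['R']).T@np.array(c['t']).ravel())
E
```

```text
tcp_rot: [-2.059, -2.372, 0.001]
contact_force: [0.4, 0.4, 1.2]
gripper_width: -0.003
tcp_rot: [-2.94, -1.106, 0.0]
contact_force: [0.8, 0.4, 0.2]
gripper_width: -0.001
t: 1.85
position: [0.4506, -0.0488, 0.3208]
tcp_rot: [-3.051, -0.744, 0.001]
contact_force: [0.1, 0.0, -0.2]
gripper_width: -0.0
[-2.610e-01  6.500e-02  1.673e+00  1.000e-03  1.405e+00  8.320e-01]
[[343.00805482   0.         257.52298305]
 [  0.         343.00805482 189.71226782]
 [  0.           0.           1.        ]] [ 0.51408344 -0.01542524  0.4623286 ]
```

View pics/w1.png

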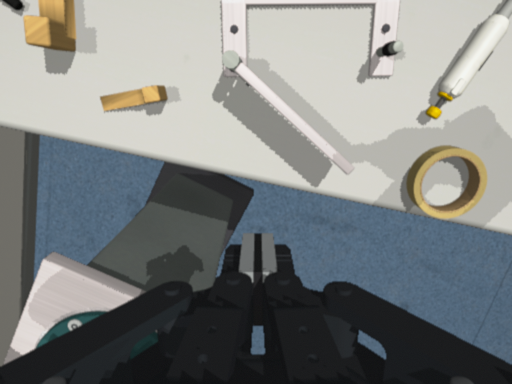

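The wrist view shows the guard upright, with the hinge cap at (232,60), rail fronts at about row 75 and the stop post top at about (398,46). The panel is open towards (350,165). The large wedge's block is at the top left.

Run:
```python
from h import *
d=np.load('w1.npz')
p=lambda u,v,z:px2plane(d,u,v,z)[:2]
# model pts (guard frame) vs measured
M=[(-.015,.107),(-.015,-.077),(-.015,-.107),(.067,.077),(.067,-.077),(0,.092)]
X=[p(222,75,.008),p(370,76,.008),p(394,76,.008),p(246,4,.008),p(373,3,.008),p(232,60,.076)]
M=np.array(M);X=np.array(X)
a=M-M.mean(0);b=X-X.mean(0)
th=np.arctan2((a[:,0]*b[:,1]-a[:,1]*b[:,0]).sum(),(a*b).sum())
R=np.array([[np.cos(th),-np.sin(th)],[np.sin(th),np.cos(th)]]);O=X.mean(0)-R@M.mean(0)
print('psi',th,'O',O.round(4),'res mm',((X-(M@R.T+O))*1e3).round(1).tolist())
for n,u,v,z in[('stop',398,46,.066),('free',350,165,.078)]: print(n,(R.T@(p(u,v,z)-O)).round(4))
np.savez('guard.npz',R=R,O=O,th=th)
# wedge from top cam
t=np.load('top.npz');q=lambda x,y,z:px2plane(t,130+x/3,150+y/3,z)[:2]
bt=q(108,283,.058);tip=q(77,182,.006);print('block',bt.round(4),'tip',tip.round(4),'len',np.linalg.norm(tip-bt),'yaw',np.arctan2(*(tip-bt)[::-1]))
```

```text
psi 0.48419551561255064 O [ 0.5709 -0.0563] res mm [[1.0, 1.9], [0.1, -1.0], [0.0, -1.2], [0.0, -0.2], [-1.1, 2.4], [-0.0, -2.0]]
stop [ 0.013  -0.0873]
free [-0.1143 -0.0418]
block [0.4622 0.2232] tip [0.5614 0.2673] len 0.10853944476067402 yaw 0.4178143340404172
```

```bash
python3 -m crank '[{"linear":[-0.001,-0.032,-0.022],"yaw":0.002,"jaw":0},{"linear":[-0.001,-0.032,-0.022],"yaw":0.002,"jaw":0},{"linear":[-0.001,-0.031,-0.022],"yaw":0.002,"jaw":0},{"linear":[0,0,-0.04],"yaw":0,"jaw":0},{"linear":[0,0,-0.04],"yaw":0,"jaw":0},{"linear":[0,0,-0.04],"yaw":0,"jaw":0},{"linear":[0,0,-0.04],"yaw":0,"jaw":0},{"linear":[0,0,-0.04],"yaw":0,"jaw":0}]'
python3 -m crank '[{"linear":[0,0,-0.02],"yaw":0,"jaw":0},{"linear":[0,0,0],"yaw":0,"jaw":0},{"linear":[0.0133,0.007,0],"yaw":0,"jaw":0},{"linear":[0.0133,0.007,0],"yaw":0,"jaw":0},{"linear":[0.0133,0.007,0],"yaw":0,"jaw":0},{"linear":[0.0133,0.007,0],"yaw":0,"jaw":0},{"linear":[0.0133,0.007,0],"yaw":0,"jaw":0}]'
```

```text
t: 2.57
position: [0.4481, -0.1426, 0.0538]
tcp_rot: [3.049, 0.757, 0.001]
contact_force: [1.3, 0.6, -0.5]
gripper_width: -0.004
t: 3.15
position: [0.5171, -0.1081, 0.0369]
tcp_rot: [3.048, 0.755, 0.004]
contact_force: [-0.1, -1.3, -0.5]
gripper_width: -0.0
```

```bash
python3 -m crank '[{"linear":[0.0106,0.0056,0],"yaw":0,"jaw":0},{"linear":[0.0106,0.0056,0],"yaw":0,"jaw":0},{"linear":[0.0106,0.0056,0],"yaw":0,"jaw":0},{"linear":[0.0053,0.0028,0],"yaw":0,"jaw":0},{"linear":[0,0,0],"yaw":0,"jaw":0}]'
python3 -m crank '[{"linear":[0.0027,0.0014,0],"yaw":0,"jaw":0},{"linear":[0.0027,0.0014,0],"yaw":0,"jaw":0},{"linear":[0,0,0],"yaw":0,"jaw":0}]'
```

```text
t: 3.57
position: [0.5536, -0.0889, 0.0356]
tcp_rot: [3.049, 0.754, 0.003]
contact_force: [0.6, -0.7, -0.5]
gripper_width: -0.002
t: 3.82
position: [0.557, -0.0867, 0.0352]
tcp_rot: [-3.05, -0.752, 0.0]
contact_force: [-0.1, 0.3, -0.7]
gripper_width: 0.0
```

```bash
for i in 1 2 3 4 5 6; do echo; done | true
python3 -m crank '[{"linear":[0.0027,0.0014,0],"yaw":0,"jaw":0},{"linear":[0,0,0],"yaw":0,"jaw":0}]' | grep -E "pos|force"
python3 -m crank '[{"linear":[0.0018,0.0009,0],"yaw":0,"jaw":0},{"linear":[0,0,0],"yaw":0,"jaw":0}]'| grep -E "pos|force"
python3 -m crank '[{"linear":[0.0018,0.0009,0],"yaw":0,"jaw":0},{"linear":[0,0,0],"yaw":0,"jaw":0}]'| grep -E "pos|force"
```

```text
position: [0.5599, -0.0854, 0.0353]
contact_force: [-1.2, -0.6, 0.1]
position: [0.5618, -0.0844, 0.0353]
contact_force: [-0.9, -0.9, -0.2]
position: [0.5634, -0.0835, 0.0352]
contact_force: [-1.1, -1.5, -0.2]
```

```bash
python3 -m crank '[{"linear":[0.0014,0.0007,0],"yaw":0,"jaw":0},{"linear":[0,0,0],"yaw":0,"jaw":0}]' | grep -E "pos|force"
python3 -m crank '[{"linear":[0.0014,0.0007,0],"yaw":0,"jaw":0},{"linear":[0,0,0],"yaw":0,"jaw":0}]'| grep -E "pos|force"
```

```text
position: [0.5644, -0.0829, 0.0352]
contact_force: [-2.0, -2.2, -0.1]
position: [0.5656, -0.0822, 0.0351]
contact_force: [-3.6, -3.0, 0.5]
```

```bash
python3 -m crank '[{"linear":[0.0014,0.0007,0],"yaw":0,"jaw":0},{"linear":[0,0,0],"yaw":0,"jaw":0}]' | grep -E "pos|force"
python3 -m crank '[{"linear":[0.0014,0.0007,0],"yaw":0,"jaw":0},{"linear":[0,0,0],"yaw":0,"jaw":0}]'| grep -E "pos|force"
```

```text
position: [0.5667, -0.0817, 0.035]
contact_force: [-3.9, -4.7, 0.2]
position: [0.5676, -0.0812, 0.035]
contact_force: [-5.9, -6.4, 2.0]
```

```bash
python3 -m crank '[{"linear":[-0.003,-0.0015,0],"yaw":0,"jaw":0},{"linear":[-0.012,-0.006,0],"yaw":0,"jaw":0},{"linear":[-0.02,-0.01,0],"yaw":0,"jaw":0},{"linear":[-0.02,-0.01,0],"yaw":0,"jaw":0},{"linear":[0,0,0.04],"yaw":0,"jaw":0},{"linear":[0,0,0.04],"yaw":0,"jaw":0},{"linear":[0,0,0.04],"yaw":0,"jaw":0},{"linear":[0,0.02,0.035],"yaw":0,"jaw":1}]' | grep -E "pos|force"
python3 -m crank '[{"linear":[-0.008,0.038,0.003],"yaw":-0.008,"jaw":1},{"linear":[-0.008,0.038,0.003],"yaw":-0.008,"jaw":1},{"linear":[-0.008,0.038,0],"yaw":-0.008,"jaw":1},{"linear":[-0.008,0.038,0],"yaw":-0.008,"jaw":1},{"linear":[-0.008,0.038,0],"yaw":-0.008,"jaw":1},{"linear":[-0.006,0.038,0],"yaw":-0.008,"jaw":1},{"linear":[-0.006,0.038,0],"yaw":-0.008,"jaw":1},{"linear":[-0.004,0.038,0],"yaw":-0.008,"jaw":1}]'| grep -E "pos|force"
python3 -m crank '[{"linear":[0,0.01,0],"yaw":0,"jaw":1},{"linear":[0,0,0],"yaw":0,"jaw":1},{"linear":[0,0,0],"yaw":0,"jaw":1}]'
python3 - <<'E'
from h import *
c=calibration('wrist');I,D=grab_frame('wrist');np.savez('w2.npz',I=I,D=D,**{k:np.array(c[k]) for k in('mtx','R','t')})
save('w2',I); print(r.sense()['position'])
E
```

```text
position: [0.5157, -0.0904, 0.1932]
contact_force: [2.0, 0.0, 0.2]
position: [0.4574, 0.2182, 0.1967]
contact_force: [1.6, 0.1, -0.0]
t: 6.57
position: [0.4581, 0.2262, 0.1963]
tcp_rot: [3.072, 0.658, 0.001]
contact_force: [-0.2, 0.0, 0.6]
gripper_width: 1.002
[0.45814421 0.22535467 0.19625024]
```

View pics/w2.png

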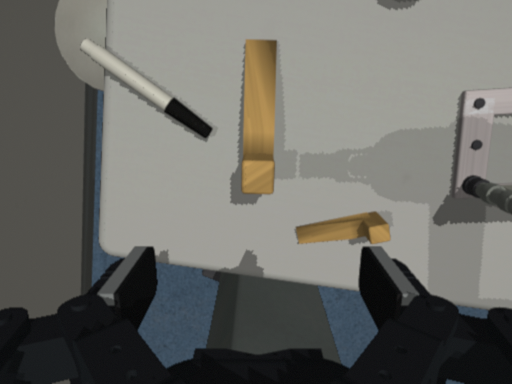

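The wrist view shows the large wedge upright, with its block top at about (243–274, 160–193) and its thin end at (246–277, 40). The small look-alike and the pen are clear of it.

Run:
```python
from h import *
d=np.load('w2.npz');p=lambda u,v,z:px2plane(d,u,v,z)[:2]
P=cloud(d,d['D'])
hsv=cv2.cvtColor(d['I'],cv2.COLOR_RGB2HSV);m=cv2.inRange(hsv,(8,80,60),(28,255,255))>0
S=np.zeros_like(m);S[35:200,230:290]=1;m&=S
t=m&(abs(P[...,2]-.058)<.006);v,u=np.nonzero(t);print(len(u),u.min(),u.max(),v.min(),v.max(),np.percentile(P[t][:,2],[5,50,95]))
rc=cv2.minAreaRect(np.stack([u,v],1).astype(np.float32));print(rc);b=p(*rc[0],.058)
w=m&(v0:=P[...,2]<.02);ti=p(261.5,40,.006)
print('block',b.round(4),'tip',ti.round(4),'len',np.linalg.norm(ti-b),'yaw',np.arctan2(*(ti-b)[::-1]))
s=r.sense();a=s['tcp_rot'];print('tool y ang',2*np.arctan2(a[1],a[0])-np.pi/2,(b-s['position'][:2]).round(4))
```

```text
1098 241 274 159 193 [0.05491527 0.05671941 0.05803182]
((257.5, 176.0), (34.0, 33.0), 90.0)
block [0.4599 0.2279] tip [0.5638 0.2707] len 0.11237803556108876 yaw 0.39115063967673536
tool y ang -1.1504234736708971 [0.0017 0.0025]
```

```bash
python3 -m crank '[{"linear":[0.002,0.002,-0.035],"yaw":-0.02,"jaw":1},{"linear":[0,0,-0.035],"yaw":0,"jaw":1},{"linear":[0,0,-0.035],"yaw":0,"jaw":1},{"linear":[0,0,-0.035],"yaw":0,"jaw":1},{"linear":[0,0,-0.02],"yaw":0,"jaw":1},{"linear":[0,0,-0.012],"yaw":0,"jaw":1},{"linear":[0,0,0],"yaw":0,"jaw":1}]'
python3 -m crank '[{"linear":[0,0,0],"yaw":0,"jaw":0.6},{"linear":[0,0,0],"yaw":0,"jaw":0.5},{"linear":[0,0,0],"yaw":0,"jaw":0.4},{"linear":[0,0,0],"yaw":0,"jaw":0.3},{"linear":[0,0,0],"yaw":0,"jaw":0.2},{"linear":[0,0,0],"yaw":0,"jaw":0},{"linear":[0,0,0],"yaw":0,"jaw":0},{"linear":[0,0,0],"yaw":0,"jaw":0}]'
```

```text
t: 7.2
position: [0.4584, 0.2253, 0.0217]
tcp_rot: [3.079, 0.62, -0.008]
contact_force: [-0.0, 0.9, -0.0]
gripper_width: 0.997
t: 7.87
position: [0.4608, 0.228, 0.0254]
tcp_rot: [-3.079, -0.624, -0.003]
contact_force: [0.0, -1.8, 6.3]
gripper_width: 0.322
```

```bash
python3 -m crank '[{"linear":[0,0,0.005],"yaw":0,"jaw":0},{"linear":[0,0,0.02],"yaw":0,"jaw":0},{"linear":[0,0,0.035],"yaw":0,"jaw":0},{"linear":[0,0,0.035],"yaw":0,"jaw":0},{"linear":[0,0,0.025],"yaw":0,"jaw":0},{"linear":[-0.002,-0.03,0],"yaw":0.02,"jaw":0},{"linear":[-0.002,-0.035,0],"yaw":0.02,"jaw":0},{"linear":[-0.002,-0.035,0],"yaw":0.02,"jaw":0}]'
python3 -m crank '[{"linear":[-0.002,-0.035,0],"yaw":0.024,"jaw":0},{"linear":[-0.002,-0.035,0],"yaw":0,"jaw":0},{"linear":[-0.002,-0.035,0],"yaw":0,"jaw":0},{"linear":[-0.002,-0.035,0],"yaw":0,"jaw":0},{"linear":[0,-0.035,0],"yaw":0,"jaw":0},{"linear":[0,-0.035,0],"yaw":0,"jaw":0},{"linear":[0,-0.03,0],"yaw":0,"jaw":0},{"linear":[0,0,0],"yaw":0,"jaw":0}]'
python3 -m crank '[{"linear":[0,0,0],"yaw":0,"jaw":0},{"linear":[0,0,0],"yaw":0,"jaw":0}]'
python3 - <<'E'
from h import *
print(r.sense()['contact_force'])
c=calibration('wrist');I,D=grab_frame('wrist');np.savez('w3.npz',I=I,D=D,**{k:np.array(c[k]) for k in('mtx','R','t')})
save('w3',I)
g=np.load('guard.npz');s=r.sense();a=s['tcp_rot'];print('guardxy',g['R'].T@(s['position'][:2]-g['O']),'yaw err',2*np.arctan2(a[1],a[0])-g['th'])
E
```

```text
t: 8.53
position: [0.4541, 0.1274, 0.1456]
tcp_rot: [3.057, 0.721, 0.004]
contact_force: [-0.2, -0.0, -1.2]
gripper_width: 0.318
t: 9.2
position: [0.4472, -0.1172, 0.1452]
tcp_rot: [3.048, 0.747, 0.003]
contact_force: [0.1, 0.3, -1.6]
gripper_width: 0.319
t: 9.37
position: [0.4454, -0.1116, 0.1444]
tcp_rot: [-3.049, -0.751, 0.001]
contact_force: [-0.3, 0.6, -1.3]
gripper_width: 0.32
[-0.26280929  0.58616952 -1.31472167]
guardxy [-0.13656951  0.0098825 ] yaw err -6.283222210273795
```

View pics/w3.png

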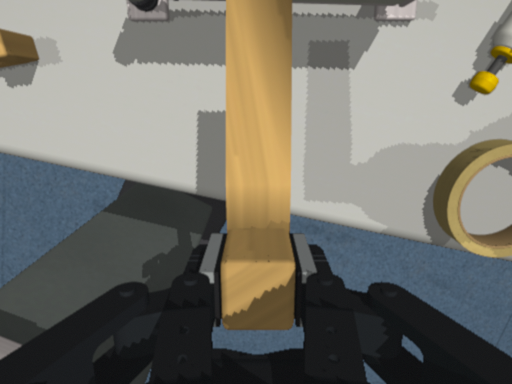

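The wedge is held level and square in the jaws at (225–290, 0–325). Next I correct the 10 mm lateral offset and lower it.

```bash
python3 -m crank '[{"linear":[0.0016,-0.0104,0],"yaw":0,"jaw":0},{"linear":[0,0,-0.03],"yaw":0,"jaw":0},{"linear":[0,0,-0.03],"yaw":0,"jaw":0},{"linear":[0,0,-0.03],"yaw":0,"jaw":0},{"linear":[0,0,-0.018],"yaw":0,"jaw":0},{"linear":[0,0,-0.005],"yaw":0,"jaw":0},{"linear":[0,0,0],"yaw":0,"jaw":0},{"linear":[0,0,0],"yaw":0,"jaw":0}]'
python3 - <<'E'
from h import *
g=np.load('guard.npz');s=r.sense();a=s['tcp_rot'];print('guardxy',g['R'].T@(s['position'][:2]-g['O']),s['position'][2],'yaw err',(2*np.arctan2(a[1],a[0])-g['th']+3)%(2*np.pi)-3)
c=calibration('wrist');print('bench edge check');I,D=grab_frame('wrist');np.savez('w4.npz',I=I,D=D,**{k:np.array(c[k]) for k in('mtx','R','t')});save('w4',I)
E
```

```text
t: 10.08
position: [0.4481, -0.1225, 0.0317]
tcp_rot: [3.05, 0.754, 0.0]
contact_force: [-0.1, -0.2, -1.1]
gripper_width: 0.315
guardxy [-0.13947791 -0.00138606] 0.031703034390902204 yaw err 0.0005706713340916103
bench edge check
```

View pics/w4.png

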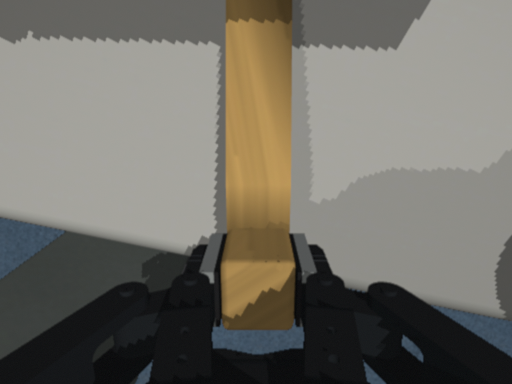

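The wedge is still square, just above the bench, with its tip short of the panel's shadow at row 20.

```bash
python3 -m crank '[{"linear":[0,0,-0.004],"yaw":0,"jaw":0},{"linear":[0,0,0],"yaw":0,"jaw":0}]' | grep -E "pos|force"
python3 -m crank '[{"linear":[0,0,-0.001],"yaw":0,"jaw":0},{"linear":[0,0,0],"yaw":0,"jaw":0}]' | grep -E "pos|force"
python3 -m crank '[{"linear":[0,0,-0.001],"yaw":0,"jaw":0},{"linear":[0,0,0],"yaw":0,"jaw":0}]' | grep -E "pos|force"
```

```text
position: [0.4484, -0.1229, 0.028]
contact_force: [0.1, 0.1, -1.3]
position: [0.4478, -0.1227, 0.0266]
contact_force: [-0.6, 0.1, -1.5]
position: [0.4478, -0.1227, 0.0255]
contact_force: [-0.7, 0.7, 0.8]
```

```bash
cat > g.py <<'E'
from h import *
g=np.load('guard.npz');s=r.sense();a=s['tcp_rot'];R=g['R'];x=R.T@(s['position'][:2]-g['O']);f=R.T@s['contact_force'][:2]
print('t %.2f gx %.2f gy %.2f z %.2f mm yaw %.4f | F gx %.1f gy %.1f z %.1f w %.3f'%(s['t'],x[0]*1e3,x[1]*1e3,s['position'][2]*1e3,(2*np.arctan2(a[1],a[0])-g['th']+3)%(2*np.pi)-3,*f,s['contact_force'][2],s['gripper_width']))
E
python3 g.py
python3 -m crank '[{"linear":[0.0093,0.0054,0],"yaw":0,"jaw":0},{"linear":[0.0085,0.0055,0],"yaw":0,"jaw":0},{"linear":[0.007,0.0042,0],"yaw":0,"jaw":0},{"linear":[0,0,0],"yaw":0,"jaw":0}]' >/dev/null; python3 g.py
python3 -m crank '[{"linear":[0.0027,0.0014,0],"yaw":0,"jaw":0},{"linear":[0,0,0],"yaw":0,"jaw":0}]' >/dev/null; python3 g.py
```

```text
t 10.63 gx -139.88 gy -1.49 z 25.47 mm yaw -0.0005 | F gx -0.3 gy 0.9 z 0.8 w 0.317
t 10.97 gx -108.94 gy -0.12 z 25.45 mm yaw 0.0004 | F gx 1.3 gy -0.6 z 3.1 w 0.315
t 11.13 gx -107.48 gy 0.35 z 25.45 mm yaw 0.0004 | F gx 0.1 gy 0.3 z 3.1 w 0.325
```

```bash
for k in 1; do python3 -m crank '[{"linear":[0.0018,0.0009,0],"yaw":0,"jaw":0},{"linear":[0,0,0],"yaw":0,"jaw":0}]' >/dev/null; python3 g.py
python3 -m crank '[{"linear":[0.0018,0.0009,0],"yaw":0,"jaw":0},{"linear":[0,0,0],"yaw":0,"jaw":0}]' >/dev/null; python3 g.py
python3 -m crank '[{"linear":[0.0018,0.0009,0],"yaw":0,"jaw":0},{"linear":[0,0,0],"yaw":0,"jaw":0}]' >/dev/null; python3 g.py; done
```

```text
t 11.30 gx -106.32 gy 0.65 z 25.44 mm yaw 0.0001 | F gx -1.7 gy 0.0 z 7.2 w 0.321
t 11.47 gx -104.68 gy 0.82 z 25.41 mm yaw -0.0001 | F gx -3.1 gy -0.1 z 6.9 w 0.319
t 11.63 gx -102.80 gy 0.87 z 25.42 mm yaw -0.0001 | F gx -3.2 gy 0.3 z 7.2 w 0.319
```

```bash
python3 -m crank '[{"linear":[0,-0.0003,0.0006],"yaw":0,"jaw":0},{"linear":[0,0,0],"yaw":0,"jaw":0}]' >/dev/null; python3 g.py
python3 -m crank '[{"linear":[0.0018,0.0009,0],"yaw":0,"jaw":0},{"linear":[0,0,0],"yaw":0,"jaw":0}]' >/dev/null; python3 g.py
python3 -m crank '[{"linear":[0.0018,0.0009,0],"yaw":0,"jaw":0},{"linear":[0,0,0],"yaw":0,"jaw":0}]' >/dev/null; python3 g.py
python3 -m crank '[{"linear":[0.0018,0.0009,0],"yaw":0,"jaw":0},{"linear":[0,0,0],"yaw":0,"jaw":0}]' >/dev/null; python3 g.py
```

```text
t 11.80 gx -102.34 gy 0.36 z 25.72 mm yaw -0.0005 | F gx 0.5 gy -0.1 z -2.0 w 0.319
t 11.97 gx -99.81 gy 0.07 z 25.72 mm yaw -0.0005 | F gx -0.0 gy 0.1 z -0.6 w 0.319
t 12.13 gx -97.64 gy -0.05 z 25.76 mm yaw -0.0004 | F gx 0.4 gy -0.0 z -1.4 w 0.318
t 12.30 gx -95.61 gy -0.13 z 25.83 mm yaw -0.0003 | F gx 0.2 gy -0.6 z -0.9 w 0.318
```

```bash
python3 -m crank '[{"linear":[0.0018,0.0009,0],"yaw":0,"jaw":0},{"linear":[0,0,0],"yaw":0,"jaw":0}]' >/dev/null; python3 g.py
python3 -m crank '[{"linear":[0.0018,0.0009,0],"yaw":0,"jaw":0},{"linear":[0,0,0],"yaw":0,"jaw":0}]' >/dev/null; python3 g.py
python3 -m crank '[{"linear":[0.0018,0.0009,0],"yaw":0,"jaw":0},{"linear":[0,0,0],"yaw":0,"jaw":0}]' >/dev/null; python3 g.py
```

```text
t 12.47 gx -93.65 gy -0.16 z 25.88 mm yaw -0.0004 | F gx -0.2 gy 0.4 z -0.6 w 0.320
t 12.63 gx -91.65 gy -0.20 z 25.90 mm yaw -0.0004 | F gx 0.1 gy 0.1 z -0.7 w 0.318
t 12.80 gx -89.65 gy -0.24 z 25.90 mm yaw -0.0004 | F gx -0.1 gy 0.3 z -0.0 w 0.318
```

```bash
python3 -m crank '[{"linear":[0.0014,0.0007,0],"yaw":0,"jaw":0},{"linear":[0,0,0],"yaw":0,"jaw":0}]' >/dev/null; python3 g.py
python3 -m crank '[{"linear":[0.0014,0.0007,0],"yaw":0,"jaw":0},{"linear":[0,0,0],"yaw":0,"jaw":0}]' >/dev/null; python3 g.py
```

```text
t 12.97 gx -88.16 gy -0.26 z 25.91 mm yaw -0.0004 | F gx 0.0 gy -0.7 z -1.5 w 0.317
t 13.13 gx -86.63 gy -0.26 z 25.88 mm yaw -0.0004 | F gx -0.2 gy 1.2 z -3.0 w 0.319
```

```bash
python3 -m crank '[{"linear":[0.0014,0.0007,0],"yaw":0,"jaw":0},{"linear":[0,0,0],"yaw":0,"jaw":0}]' >/dev/null; python3 g.py
python3 -m crank '[{"linear":[0.0014,0.0007,0],"yaw":0,"jaw":0},{"linear":[0,0,0],"yaw":0,"jaw":0}]' >/dev/null; python3 g.py
```

```text
t 13.30 gx -85.02 gy -0.32 z 25.88 mm yaw -0.0004 | F gx -0.5 gy -0.8 z -1.6 w 0.319
t 13.47 gx -83.45 gy -0.35 z 25.90 mm yaw -0.0003 | F gx 0.4 gy -0.5 z -0.6 w 0.320
```

```bash
python3 -m crank '[{"linear":[0.0014,0.0007,0],"yaw":0,"jaw":0},{"linear":[0,0,0],"yaw":0,"jaw":0}]' >/dev/null; python3 g.py
python3 -m crank '[{"linear":[0.0014,0.0007,0],"yaw":0,"jaw":0},{"linear":[0,0,0],"yaw":0,"jaw":0}]' >/dev/null; python3 g.py
python3 -m crank '[{"linear":[0.0014,0.0007,0],"yaw":0,"jaw":0},{"linear":[0,0,0],"yaw":0,"jaw":0}]' >/dev/null; python3 g.py
```

```text
t 13.63 gx -81.91 gy -0.37 z 25.89 mm yaw -0.0003 | F gx -0.3 gy -0.4 z -1.3 w 0.321
t 13.80 gx -80.32 gy -0.43 z 25.89 mm yaw -0.0004 | F gx 0.1 gy 0.4 z -0.2 w 0.317
t 13.97 gx -78.78 gy -0.44 z 25.90 mm yaw -0.0004 | F gx -1.0 gy -0.0 z -0.6 w 0.321
```

```bash
python3 -m crank '[{"linear":[0.0009,0.0006,0],"yaw":0,"jaw":0},{"linear":[0,0,0],"yaw":0,"jaw":0}]' >/dev/null; python3 g.py
python3 -m crank '[{"linear":[0.0009,0.0006,0],"yaw":0,"jaw":0},{"linear":[0,0,0],"yaw":0,"jaw":0}]' >/dev/null; python3 g.py
```

```text
t 14.13 gx -77.78 gy -0.27 z 25.88 mm yaw -0.0004 | F gx 0.3 gy 0.9 z -1.6 w 0.319
t 14.30 gx -76.75 gy -0.13 z 25.88 mm yaw -0.0004 | F gx 0.3 gy 0.0 z -0.8 w 0.320
```

```bash
python3 -m crank '[{"linear":[0.0014,0.0007,0],"yaw":0,"jaw":0},{"linear":[0,0,0],"yaw":0,"jaw":0}]' >/dev/null; python3 g.py
python3 -m crank '[{"linear":[0.0014,0.0007,0],"yaw":0,"jaw":0},{"linear":[0,0,0],"yaw":0,"jaw":0}]' >/dev/null; python3 g.py
python3 -m crank '[{"linear":[0.0014,0.0007,0],"yaw":0,"jaw":0},{"linear":[0,0,0],"yaw":0,"jaw":0}]' >/dev/null; python3 g.py
```

```text
t 14.47 gx -75.16 gy -0.16 z 25.85 mm yaw -0.0004 | F gx 0.5 gy 0.3 z -0.9 w 0.322
t 14.63 gx -73.70 gy -0.11 z 25.81 mm yaw -0.0004 | F gx -1.4 gy -0.3 z -1.8 w 0.321
t 14.80 gx -72.07 gy -0.18 z 25.82 mm yaw -0.0004 | F gx -0.6 gy 0.7 z -1.9 w 0.322
```

```bash
python3 -m crank '[{"linear":[0.0009,0.0005,0],"yaw":0,"jaw":0},{"linear":[0,0,0],"yaw":0,"jaw":0}]' >/dev/null; python3 g.py
python3 -m crank '[{"linear":[0.0009,0.0005,0],"yaw":0,"jaw":0},{"linear":[0,0,0],"yaw":0,"jaw":0}]' >/dev/null; python3 g.py
python3 -m crank '[{"linear":[0.0009,0.0005,0],"yaw":0,"jaw":0},{"linear":[0,0,0],"yaw":0,"jaw":0}]' >/dev/null; python3 g.py
```

```text
t 14.97 gx -71.06 gy -0.17 z 25.83 mm yaw -0.0003 | F gx -0.7 gy 0.1 z -1.7 w 0.321
t 15.13 gx -70.04 gy -0.16 z 25.84 mm yaw -0.0004 | F gx -0.4 gy 0.5 z -1.8 w 0.319
t 15.30 gx -69.10 gy -0.07 z 25.83 mm yaw -0.0004 | F gx -0.8 gy -0.5 z -0.9 w 0.318
```

```bash
python3 -m crank '[{"linear":[0.0009,0.0005,0],"yaw":0,"jaw":0},{"linear":[0,0,0],"yaw":0,"jaw":0}]' >/dev/null; python3 g.py
python3 -m crank '[{"linear":[0.0009,0.0005,0],"yaw":0,"jaw":0},{"linear":[0,0,0],"yaw":0,"jaw":0}]' >/dev/null; python3 g.py
python3 - <<'E'
from h import *
I,D=grab_frame('scene');save('s2',cv2.resize(I[170:260,200:330],(780,540),interpolation=cv2.INTER_CUBIC))
E
```

```text
t 15.47 gx -68.15 gy 0.02 z 25.82 mm yaw -0.0003 | F gx -0.6 gy -0.2 z -1.7 w 0.316
t 15.63 gx -67.14 gy 0.05 z 25.84 mm yaw -0.0003 | F gx -0.9 gy 0.0 z -1.9 w 0.318
```

View pics/s2.png

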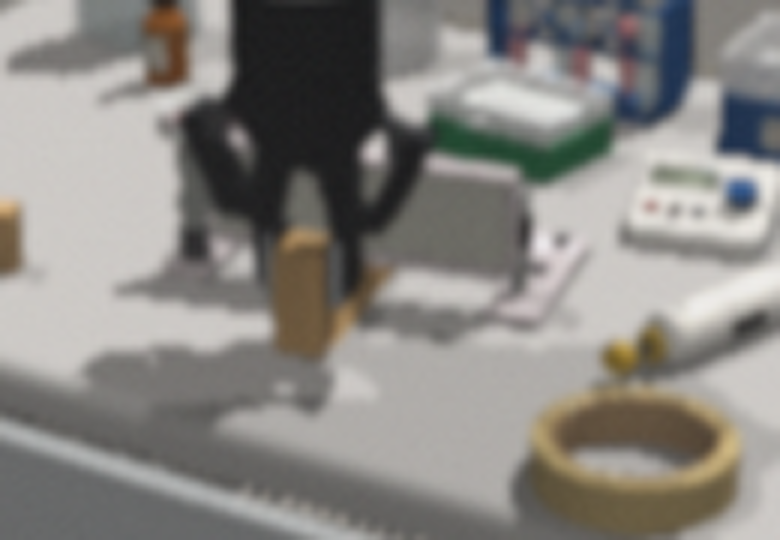

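The panel stands shut against the stop post at (520,240), and the wedge runs under it at (370,280). There is no clear contact yet, so the bar must be set high. I continue in 1 mm steps.

```bash
python3 -m crank '[{"linear":[0.0009,0.0005,0],"yaw":0,"jaw":0},{"linear":[0,0,0],"yaw":0,"jaw":0}]' >/dev/null; python3 g.py
python3 -m crank '[{"linear":[0.0009,0.0005,0],"yaw":0,"jaw":0},{"linear":[0,0,0],"yaw":0,"jaw":0}]' >/dev/null; python3 g.py
python3 -m crank '[{"linear":[0.0009,0.0005,0],"yaw":0,"jaw":0},{"linear":[0,0,0],"yaw":0,"jaw":0}]' >/dev/null; python3 g.py
```

```text
t 15.85 gx -66.19 gy 0.10 z 25.80 mm yaw -0.0003 | F gx -2.3 gy 0.1 z -1.7 w 0.317
t 16.02 gx -65.22 gy 0.14 z 25.80 mm yaw -0.0002 | F gx -3.2 gy -1.2 z -1.2 w 0.320
t 16.18 gx -64.18 gy 0.18 z 25.79 mm yaw -0.0002 | F gx -3.1 gy 0.3 z -2.6 w 0.318
```

```bash
python3 -m crank '[{"linear":[0.0009,0.0004,0],"yaw":0,"jaw":0},{"linear":[0,0,0],"yaw":0,"jaw":0}]' >/dev/null; python3 g.py
python3 -m crank '[{"linear":[0.0009,0.0004,0],"yaw":0,"jaw":0},{"linear":[0,0,0],"yaw":0,"jaw":0}]' >/dev/null; python3 g.py
```

```text
t 16.35 gx -63.18 gy 0.13 z 25.77 mm yaw -0.0003 | F gx -4.6 gy 0.8 z -1.1 w 0.323
t 16.52 gx -62.20 gy 0.08 z 25.77 mm yaw -0.0002 | F gx -4.8 gy 0.8 z -1.6 w 0.317
```

```bash
python3 -m crank '[{"linear":[0.0009,0.0004,0],"yaw":0,"jaw":0},{"linear":[0,0,0],"yaw":0,"jaw":0}]' >/dev/null; python3 g.py
python3 -m crank '[{"linear":[0.0009,0.0004,0],"yaw":0,"jaw":0},{"linear":[0,0,0],"yaw":0,"jaw":0}]' >/dev/null; python3 g.py
python3 -m crank '[{"linear":[0.0009,0.0004,0],"yaw":0,"jaw":0},{"linear":[0,0,0],"yaw":0,"jaw":0}]' >/dev/null; python3 g.py
```

```text
t 16.68 gx -61.36 gy 0.06 z 25.75 mm yaw -0.0003 | F gx -6.0 gy -0.9 z -1.7 w 0.324
t 16.85 gx -60.57 gy 0.05 z 25.76 mm yaw -0.0001 | F gx -5.6 gy -0.4 z -0.9 w 0.313
t 17.02 gx -59.81 gy 0.04 z 25.73 mm yaw -0.0001 | F gx -6.7 gy -0.4 z -0.4 w 0.318
```

```bash
python3 -m crank '[{"linear":[0.0014,0.0007,0],"yaw":0,"jaw":0},{"linear":[0,0,0],"yaw":0,"jaw":0}]' >/dev/null; python3 g.py
python3 -m crank '[{"linear":[0.0014,0.0007,0],"yaw":0,"jaw":0},{"linear":[0,0,0],"yaw":0,"jaw":0}]' >/dev/null; python3 g.py
python3 -m crank '[{"linear":[0.0014,0.0007,0],"yaw":0,"jaw":0},{"linear":[0,0,0],"yaw":0,"jaw":0}]' >/dev/null; python3 g.py
```

```text
t 17.18 gx -58.44 gy 0.07 z 25.72 mm yaw -0.0001 | F gx -7.7 gy -0.9 z 0.0 w 0.318
t 17.35 gx -57.18 gy 0.12 z 25.70 mm yaw 0.0001 | F gx -8.7 gy -0.5 z -0.2 w 0.318
t 17.52 gx -55.93 gy 0.13 z 25.68 mm yaw 0.0002 | F gx -10.1 gy -0.7 z 1.6 w 0.321
```

Run:
```python
from h import *
c=calibration('wrist');I,D=grab_frame('wrist');np.savez('w5.npz',I=I,D=D,**{k:np.array(c[k]) for k in('mtx','R','t')});save('w5',I)
P=cloud(c,D);g=np.load('guard.npz');G=(P[...,:2]-g['O'])@g['R']
for u in(60,120,180,330,390,450):
    for v in range(0,120,10):
        if .06<P[v,u,2]<.1: print(u,v,(G[v,u]*1e3).round(1),(P[v,u,2]*1e3).round(1))
```

```text
(no output)
```

View pics/w5.png

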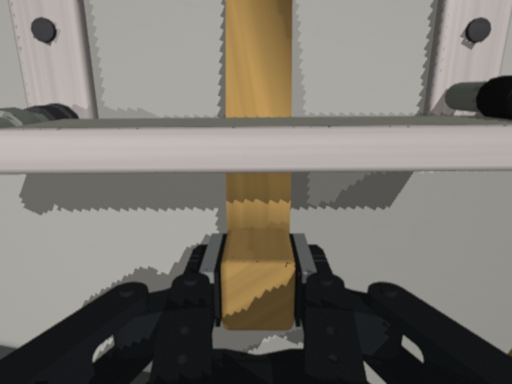

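The wrist view shows the panel shut across the frame (rows ~122–170), touching the stop post at (500,95). The wedge passes square under its middle.

```bash
cat > pm.py <<'E'
from h import *
import sys
def meas(d):
    I=np.asarray(d['I']).astype(float).sum(2);P=cloud(d,d['D']);g=np.load('guard.npz');G=(P[...,:2]-g['O'])@g['R']
    out=[]
    for u in list(range(110,215,5))+list(range(300,420,5)):
        c=I[100:200,u];dd=np.diff(cv2.GaussianBlur(c[:,None],(1,5),0)[:,0])
        a=100+dd[:50].argmax()+.5;b=150+dd[50:].argmin()+.5
        for e,l in((a,0),(b,1)):
            X=px2plane(d,u,e,.078);x=g['R'].T@(X[:2]-g['O']);out.append((l,*x))
    o=np.array(out)
    for l in(0,1):
        q=o[o[:,0]==l];k=np.polyfit(q[:,2],q[:,1],1);res=q[:,1]-np.polyval(k,q[:,2]);k=np.polyfit(q[abs(res)<.002][:,2],q[abs(res)<.002][:,1],1);print('edge',l,'slope %.4f x0 %.2f mm'%(k[0],k[1]*1e3))
    m=(P[...,2]>.07)&(P[...,2]<.09);print('ztop',np.median(P[140:155,110:210,2])*1e3,np.median(P[140:155,300:400,2])*1e3,'gx',G[m][:,0].mean()*1e3)
if __name__=='__main__':
    c=calibration('wrist');I,D=grab_frame('wrist');d=dict(c,I=I,D=D);meas(d)
E
python3 -c "
from pm import *
meas(np.load('w5.npz'))";python3 g.py
```

```text
edge 0 slope -0.0094 x0 6.77 mm
edge 1 slope -0.0072 x0 -4.60 mm
ztop 80.50032613445771 80.48368414380525 gx -17.365385655965163
t 17.57 gx -55.91 gy 0.15 z 25.67 mm yaw 0.0001 | F gx -9.6 gy -0.4 z 2.0 w 0.318
```

Run:
```python
from h import *
d=np.load('w5.npz');g=np.load('guard.npz');P=cloud(d,d['D']);G=(P[...,:2]-g['O'])@g['R']
for v in (227,228,260,261,328):
    X=px2plane(d,258,v,.058);print(v,(g['R'].T@(X[:2]-g['O'])*1e3).round(1))
for v in list(range(0,120,15))+list(range(172,335,6)): print(v,(G[v,258]*1e3).round(1),(P[v,258,2]*1e3).round(1))
print(r.sense()['ft_torque'])
for n in('w1.npz',):
    e=np.load(n);Q=cloud(e,e['D']);
    print([ (Q[v,u,2]*1e3).round(1) for u,v in((255,84),(270,98),(290,114),(310,131),(330,148))])
```

```text
227 [-29.2   0.6]
228 [-29.6   0.6]
260 [-41.8   0.6]
261 [-42.1   0.6]
328 [-70.1   0.5]
0 [52.2  0.7] 5.0
15 [45.9  0.7] 8.3
30 [40.   0.7] 8.9
45 [33.8  0.7] 11.4
60 [27.9  0.7] 11.9
75 [21.8  0.7] 13.4
90 [15.7  0.7] 15.8
105 [9.6 0.7] 17.0
172 [-17.9   0.6] 24.3
178 [-20.4   0.6] 24.9
184 [-23.2   0.6] 24.4
190 [-25.6   0.6] 25.6
196 [-28.6   0.6] 24.6
202 [-31.3   0.6] 24.6
208 [-33.8   0.6] 25.5
214 [-36.7   0.6] 25.1
220 [-39.8   0.6] 24.6
226 [-42.4   0.6] 25.1
232 [-43.3   0.6] 29.8
238 [-43.1   0.6] 36.5
244 [-43.3   0.6] 41.8
250 [-43.    0.6] 47.6
256 [-43.4   0.6] 51.8
262 [-43.9   0.6] 55.4
268 [-45.5   0.6] 56.9
274 [-47.5   0.6] 57.6
280 [-50.1   0.6] 57.4
286 [-52.1   0.6] 58.0
292 [-55.    0.6] 57.4
298 [-58.1   0.6] 56.6
304 [-60.2   0.5] 57.3
310 [-62.9   0.5] 57.1
316 [-64.9   0.5] 57.9
322 [-68.3   0.5] 56.9
328 [-70.6   0.5] 57.4
334 [-120.9    0.5] -1.0
[-0.73195809  1.06379738  0.04627236]
[np.float64(80.5), np.float64(79.2), np.float64(81.6), np.float64(79.8), np.float64(80.2)]
```

Run:
```python
from h import *
d=np.load('w5.npz');g=np.load('guard.npz');P=cloud(d,d['D']);G=(P[...,:2]-g['O'])@g['R']
def fit(v0,v1,u0=235,u1=282):
    x=G[v0:v1,u0:u1,0].ravel()*1e3;z=P[v0:v1,u0:u1,2].ravel()*1e3
    k=np.polyfit(x,z,1);i=abs(z-np.polyval(k,x))<2;k=np.polyfit(x[i],z[i],1);print(v0,v1,'slope %.4f z0 %.2f'%tuple(k),'x',x.min().round(1),x.max().round(1)); return k
fit(2,110);fit(176,222)
fit(185,222)
fit(275,322,230,285)
fit(20,100,120,200);fit(225,290,20,100);fit(180,200,320,380)
```

```text
2 110 slope -0.2709 z0 19.94 x 7.8 51.7
176 222 slope 0.1341 z0 29.20 x -40.7 16.1
185 222 slope 0.2138 z0 32.01 x -40.7 16.1
275 322 slope 0.0960 z0 62.84 x -68.7 16.1
20 100 slope -0.0219 z0 -0.28 x 11.4 45.9
225 290 slope 0.0802 z0 4.93 x -92.0 16.1
180 200 slope 0.4636 z0 14.41 x -38.6 16.1
```

Run:
```python
from h import *
g=np.load('guard.npz')
def rep(n,d,mask):
    P=cloud(d,d['D']);G=(P[...,:2]-g['O'])@g['R'];z=P[...,2]*1e3
    m=mask(G,z); b=(abs(z)<4)&(abs(G[...,0]-.035)<.025)&(abs(G[...,1])<.06)
    b2=(abs(z)<4)&(abs(G[...,0]+.05)<.03)&(abs(G[...,1])<.15)
    print(n,m.sum(),'top',np.median(z[m]).round(2),'sd',z[m].std().round(2),'bench in U',b.sum(),np.median(z[b]).round(2),'front',b2.sum(),np.median(z[b2]).round(2))
def opn(q0):
    def f(G,z):
        v=np.array([-np.sin(q0),-np.cos(q0)]);h=np.array([0,.092]);e=G-h
        s=e@v;t=e@np.array([-v[1],v[0]]);return (z>70)&(z<90)&(s>.03)&(s<.17)&(abs(t)<.003)
    return f
for n in('w1.npz','top.npz'):
    for q0 in (.69,.71,.73): rep(n+str(q0),np.load(n),opn(q0))
rep('w5',np.load('w5.npz'),opn(-.008))
c=calibration('top');I,D=grab_frame('top');rep('top now',dict(c,D=D),opn(-.008))
P=cloud(c,D);G=(P[...,:2]-g['O'])@g['R'];z=P[...,2]*1e3;
m=opn(-.008)(G,z);print((G[m][:,1]*1e3).round(0)[::5],z[m].round(1)[::5])
```

```text
w1.npz0.69 554 top 79.72 sd 0.93 bench in U 4208 -1.23 front 9960 -1.16
w1.npz0.71 697 top 79.82 sd 0.84 bench in U 4208 -1.23 front 9960 -1.16
w1.npz0.73 705 top 79.9 sd 0.78 bench in U 4208 -1.23 front 9960 -1.16
top.npz0.69 73 top 80.63 sd 1.73 bench in U 638 -0.05 front 1811 -0.05
top.npz0.71 106 top 80.62 sd 1.85 bench in U 638 -0.05 front 1811 -0.05
top.npz0.73 113 top 81.11 sd 1.71 bench in U 638 -0.05 front 1811 -0.05
w5 11482 top 80.51 sd 0.6 bench in U 20202 -1.1 front 42007 -1.04
top now 7 top 81.54 sd 2.03 bench in U 190 -0.11 front 400 0.21
[ 8. 59.] [84.1 81.5]
```

```bash
python3 pm.py
python3 -m crank '[{"linear":[0.0014,0.0007,0],"yaw":0,"jaw":0},{"linear":[0,0,0],"yaw":0,"jaw":0}]' >/dev/null; python3 g.py; python3 pm.py; python3 g.py
python3 -m crank '[{"linear":[0.0014,0.0007,0],"yaw":0,"jaw":0},{"linear":[0,0,0],"yaw":0,"jaw":0}]' >/dev/null; python3 g.py; python3 pm.py;python3 g.py
```

```text
edge 0 slope -0.0095 x0 6.76 mm
edge 1 slope -0.0069 x0 -4.62 mm
ztop 80.5147813337939 80.48532997113394 gx -17.415106422420322
t 17.83 gx -54.71 gy 0.21 z 25.67 mm yaw 0.0002 | F gx -11.6 gy -1.1 z 2.0 w 0.322
edge 0 slope -0.0105 x0 6.84 mm
edge 1 slope -0.0081 x0 -4.55 mm
ztop 80.54998332670078 80.54839048382134 gx -16.921397194742145
t 17.88 gx -54.71 gy 0.20 z 25.66 mm yaw 0.0001 | F gx -10.7 gy -0.8 z 0.6 w 0.321
t 18.05 gx -53.49 gy 0.28 z 25.65 mm yaw 0.0003 | F gx -11.3 gy -1.9 z 3.0 w 0.321
edge 0 slope -0.0117 x0 6.92 mm
edge 1 slope -0.0082 x0 -4.56 mm
ztop 80.47908755072292 80.53283313237633 gx -16.48647509717597
t 18.10 gx -53.50 gy 0.29 z 25.64 mm yaw 0.0003 | F gx -12.3 gy -1.0 z 2.8 w 0.320
```

```bash
cat > wm.py <<'E'
from h import *
g=np.load('guard.npz')
def m(d):
    P=cloud(d,d['D']);G=(P[...,:2]-g['O'])@g['R']*1e3;z=P[...,2]*1e3
    s=(slice(2,108),slice(236,282));x=G[s][...,0].ravel();k=np.polyfit(x,z[s].ravel(),1)
    f=G[236:254,236:282,0];b=G[316:327,240:280];
    bl=(abs(z-57.5)<2.5)&(abs(G[...,1])<10);print('wedge slope %.4f z@0 %.2f'%tuple(k),'block front face %.2f'%np.median(f),'block rear %.2f'%np.percentile(G[bl][:,0],1), 'top z',np.median(z[270:320,235:280]).round(2))
    bs=(slice(20,100),slice(120,200));print(' bench fit',np.polyfit(G[bs][...,0].ravel(),z[bs].ravel(),1).round(3),'flat top z',np.median(z[180:220,236:282]).round(2))
if __name__=='__main__':
    m(np.load('w5.npz'))
    c=calibration('wrist');I,D=grab_frame('wrist');d=dict(c,I=I,D=D);m(d);np.savez('w6.npz',I=I,D=D,**{k:np.array(c[k]) for k in('mtx','R','t')});save('w6',I)
E
python3 wm.py;python3 g.py
```

```text
wedge slope -0.3410 z@0 22.83 block front face -43.13 block rear -71.42 top z 57.24
 bench fit [-0.103  2.673] flat top z 25.12
wedge slope -0.3206 z@0 22.77 block front face -40.70 block rear -69.08 top z 57.18
 bench fit [-0.081  2.092] flat top z 25.12
t 18.15 gx -53.50 gy 0.27 z 25.66 mm yaw 0.0002 | F gx -12.4 gy -0.7 z 2.9 w 0.318
```

View pics/w6.png

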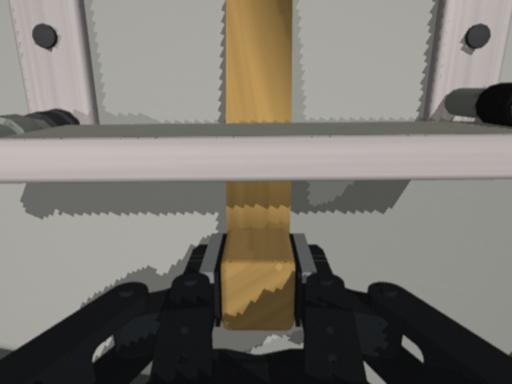

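Run:
```python
from h import *
a,b=np.load('w5.npz'),np.load('w6.npz');g=np.load('guard.npz')
A,B=[cv2.cvtColor(d['I'],cv2.COLOR_RGB2GRAY) for d in(a,b)]
def run(mask,Z,name):
    p=cv2.goodFeaturesToTrack(A,150,.005,5,mask=mask)
    q,st,er=cv2.calcOpticalFlowPyrLK(A,B,p,None,winSize=(15,15),maxLevel=2)
    k,st2,_=cv2.calcOpticalFlowPyrLK(B,A,q,None,winSize=(15,15),maxLevel=2)
    ok=(st.ravel()==1)&(np.linalg.norm((k-p).reshape(-1,2),axis=1)<.3);p=p.reshape(-1,2)[ok];q=q.reshape(-1,2)[ok]
    W=[px2plane(a,*u,Z) for u in p]
    best=[]
    gy=np.array([(g['R'].T@(w[:2]-g['O']))[1] for w in W])
    for dz in np.arange(-.001,.00301,.0002):
        W2=[px2plane(b,*u,Z+dz) for u in q];e=np.array([g['R'].T@(w2-w)[:2] for w,w2 in zip(W,W2)])
        s=np.polyfit(gy,e[:,1],1)[0]; best.append((dz*1e3,s))
    x=np.array(best);c=np.polyfit(x[:,1],x[:,0],1)
    W2=np.array([px2plane(b,*u,Z) for u in q]);e=np.array([g['R'].T@(w2-w)[:2] for w,w2 in zip(W,W2)])*1e3
    kk=np.polyfit(gy,e[:,1],1);rs=e[:,1]-np.polyval(kk,gy)
    print(name,len(p),'dz for zero scale change %.2f mm'%c[1],'resid sd mm %.3f'%rs.std(),'dx med %.3f'%np.median(e[:,0]))
m=np.zeros_like(A);m[120:175,5:215]=255;m[115:172,300:440]=255;run(m,.081,'panel')
m=np.zeros_like(A);m[0:75,10:100]=255;m[0:75,430:510]=255;run(m,.008,'rails')
```

```text
panel 15 dz for zero scale change -0.17 mm resid sd mm 0.278 dx med 0.273
rails 64 dz for zero scale change -0.00 mm resid sd mm 0.018 dx med 0.028
```

Run:
```python
from h import *
g=np.load('guard.npz')
for n in('w5.npz','w6.npz'):
    d=np.load(n);I=d['I'].astype(float);s=cv2.GaussianBlur(I.sum(2),(1,3),0);P=cloud(d,d['D'])
    for nm,us in(('benchL',range(150,210,4)),('wood',range(238,282,4)),('benchR',range(305,400,6))):
        r=[];r2=[]
        for u in us:
            dd=np.diff(s[100:150,u]);i=100+dd[:30].argmin()+.5;j=100+dd.argmax()+.5;r.append(i);r2.append(j)
        print(n,nm,'dark start',np.median(r),'top-back edge',np.median(r2),'gx@z20 %.2f'%((g['R'].T@(px2plane(d,us[0],np.median(r),.02)[:2]-g['O']))[0]*1e3), 'gx@z81 %.2f'%((g['R'].T@(px2plane(d,us[0],np.median(r2),.081)[:2]-g['O']))[0]*1e3))
    print((s[100:150,258]/3).round(0).astype(int).tolist())
    print((P[100:150,258,2]*1e3).round(0).astype(int).tolist())
s=r.sense();print(s['effort'].round(2),s['ft_torque'].round(2),s['contact_force'].round(1))
```

```text
w5.npz benchL dark start 117.5 top-back edge 127.5 gx@z20 4.52 gx@z81 6.90
w5.npz wood dark start 116.5 top-back edge 126.5 gx@z20 4.98 gx@z81 7.17
w5.npz benchR dark start 115.5 top-back edge 126.0 gx@z20 5.42 gx@z81 7.31
[142, 142, 142, 142, 143, 143, 142, 143, 143, 142, 142, 142, 142, 142, 141, 138, 128, 115, 106, 102, 102, 101, 100, 100, 102, 108, 122, 140, 156, 167, 172, 173, 173, 174, 176, 178, 181, 182, 184, 185, 186, 186, 187, 187, 186, 184, 182, 182, 182, 183]
[17, 16, 17, 18, 17, 17, 16, 17, 16, 16, 17, 18, 18, 18, 18, 19, 18, 30, 34, 39, 42, 47, 52, 54, 59, 62, 79, 79, 79, 79, 80, 79, 80, 80, 80, 80, 81, 81, 82, 81, 81, 80, 80, 80, 81, 80, 80, 81, 79, 81]
w6.npz benchL dark start 123.5 top-back edge 136.5 gx@z20 4.46 gx@z81 7.16
w6.npz wood dark start 122.5 top-back edge 136.5 gx@z20 4.92 gx@z81 7.19
w6.npz benchR dark start 121.5 top-back edge 135.5 gx@z20 5.37 gx@z81 7.46
[142, 142, 142, 142, 142, 142, 143, 143, 143, 142, 142, 142, 142, 141, 141, 140, 140, 140, 139, 139, 138, 133, 122, 109, 102, 100, 101, 101, 101, 101, 101, 101, 102, 101, 101, 108, 127, 148, 161, 168, 171, 172, 173, 175, 178, 180, 181, 183, 184, 186]
[17, 15, 16, 16, 16, 16, 17, 17, 17, 18, 17, 17, 18, 18, 18, 18, 17, 18, 18, 19, 19, 19, 18, 29, 33, 37, 41, 45, 48, 50, 54, 58, 58, 61, 64, 78, 80, 78, 79, 80, 80, 80, 81, 81, 82, 80, 82, 80, 81, 80]Traceback (most recent call last):
  File "<stdin>", line 12, in <module>
AttributeError: 'list' object has no attribute 'sense'
```

```bash
python3 -m crank '[{"linear":[0.0009,0.0004,0],"yaw":0,"jaw":0},{"linear":[0,0,0],"yaw":0,"jaw":0}]' >/dev/null; python3 g.py
python3 -m crank '[{"linear":[0.0009,0.0004,0.0002],"yaw":0,"jaw":0},{"linear":[0,0,0],"yaw":0,"jaw":0},{"linear":[0,0,0],"yaw":0,"jaw":0}]' >/dev/null; python3 g.py
python3 -c "
from rig import r
s=r.sense();print(s['effort'].round(2),s['ft_torque'].round(2),s['contact_force'].round(1))"
```

```text
t 18.32 gx -52.75 gy 0.31 z 25.63 mm yaw 0.0003 | F gx -12.3 gy -0.9 z 1.8 w 0.318
t 18.57 gx -52.21 gy 0.36 z 25.72 mm yaw 0.0004 | F gx -13.6 gy -1.4 z 3.1 w 0.318
[ 5.010e+00 -5.212e+01 -2.140e+01  2.390e+00 -2.790e+00 -4.000e-02] [-1.09  1.45 -0.02] [-11.4  -7.6   3.1]
```

```bash
python3 -m crank '[{"linear":[-0.0009,-0.0005,0],"yaw":0,"jaw":0},{"linear":[0,0,0],"yaw":0,"jaw":0}]' >/dev/null; python3 g.py
python3 -m crank '[{"linear":[-0.0009,-0.0005,0],"yaw":0,"jaw":0},{"linear":[0,0,0],"yaw":0,"jaw":0}]' >/dev/null; python3 g.py
```

```text
t 18.73 gx -52.16 gy 0.28 z 25.72 mm yaw -0.0001 | F gx -9.6 gy 0.6 z 0.2 w 0.316
t 18.90 gx -52.28 gy 0.21 z 25.68 mm yaw -0.0003 | F gx -5.7 gy 0.9 z -2.0 w 0.321
```

The wedge is jammed. The push force falls from 13.6 to 5.7 N while the wedge barely moves. Next I take off the rest and release.

```bash
python3 -m crank '[{"linear":[-0.0009,-0.0006,0],"yaw":0,"jaw":0},{"linear":[0,0,0],"yaw":0,"jaw":0}]' >/dev/null; python3 g.py
python3 -m crank '[{"linear":[0,0,0],"yaw":0,"jaw":0.4},{"linear":[0,0,0],"yaw":0,"jaw":0.5},{"linear":[0,0,0],"yaw":0,"jaw":0.6},{"linear":[0,0,0],"yaw":0,"jaw":0.7},{"linear":[0,0,0],"yaw":0,"jaw":0.8},{"linear":[0,0,0],"yaw":0,"jaw":0.8}]' >/dev/null; python3 g.py; python3 wm.py; python3 pm.py
```

```text
t 19.07 gx -52.79 gy -0.07 z 25.72 mm yaw -0.0004 | F gx -3.5 gy 2.3 z -4.0 w 0.318
t 19.57 gx -51.94 gy -1.16 z 26.32 mm yaw -0.0005 | F gx -0.3 gy -0.7 z 1.6 w 0.800
wedge slope -0.3410 z@0 22.83 block front face -43.13 block rear -71.42 top z 57.24
 bench fit [-0.103  2.673] flat top z 25.12
wedge slope -0.3015 z@0 22.14 block front face -40.29 block rear -68.77 top z 56.97
 bench fit [-0.087  2.438] flat top z 25.09
edge 0 slope -0.0082 x0 6.58 mm
edge 1 slope -0.0063 x0 -4.85 mm
ztop 80.12242696227882 80.21804919088918 gx -16.071028271406174
```

```bash
python3 -m crank '[{"linear":[0,0,0.01],"yaw":0,"jaw":0.8},{"linear":[0,0,0.03],"yaw":0,"jaw":0.8},{"linear":[0,0,0.04],"yaw":0,"jaw":0.8},{"linear":[0,0,0.04],"yaw":0,"jaw":0.8},{"linear":[-0.01,0,0.04],"yaw":0,"jaw":0.8},{"linear":[-0.01,0,0.03],"yaw":0,"jaw":0.8},{"linear":[0,0,0],"yaw":0,"jaw":0.8},{"linear":[0,0,0],"yaw":0,"jaw":0.8}]'
python3 - <<'E'
from h import *
g=np.load('guard.npz')
c=calibration('wrist');I,D=grab_frame('wrist');save('w7',I);P=cloud(c,D);G=(P[...,:2]-g['O'])@g['R']*1e3;z=P[...,2]*1e3
b=(z>53)&(z<61)&(abs(G[...,1])<30)&(G[...,0]<-30)&(G[...,0]>-90)
print('block',b.sum(),np.median(G[b],0).round(1),cv2.minAreaRect(G[b].astype(np.float32)))
m=(z>75)&(z<90)&(abs(G[...,0])<25)&(abs(G[...,1])<80);k=np.polyfit(G[m][:,1],G[m][:,0],1);print('panel slope,x0',k.round(4),'top',np.median(z[m]),'bench',np.median(z[(abs(z)<4)]))
I,D=grab_frame('top');save('top2',cv2.resize(I,(800,600)))
E
```

```text
t: 20.33
position: [0.5059, -0.0817, 0.2188]
tcp_rot: [3.048, 0.752, 0.007]
contact_force: [0.7, 0.2, 0.3]
gripper_width: 0.798
block 991 [-54.7   0.4] ((-55.53681945800781, 0.7257556915283203), (28.09638786315918, 29.809629440307617), 89.5633544921875)
panel slope,x0 [-0.0075  0.9166] top 80.39097837166781 bench -1.102560362231187
```

View pics/w7.png

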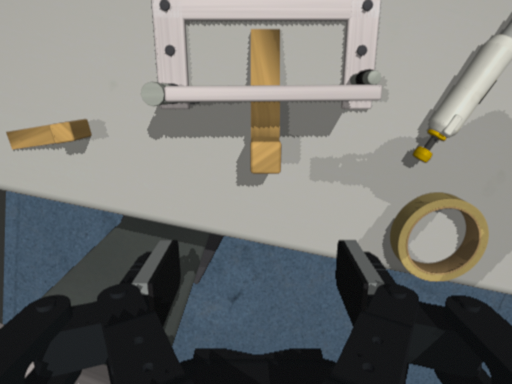

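The panel is shut on the stop, and the wedge sits square under its middle (block at (266,157), tip at (265,32)). The gripper is clear and the neighbours visible in this view look undisturbed. I hand the job in.

```bash
python3 -c "
from rig import r
print(r.sign_off())"
```

```text
the job is handed in; nothing more can be done
None
```

The job is handed in at about 20 s: the panel is shut against its stop, and the large wedge is jammed square under its middle and released. I pressed the panel to about 9 N on the stop. I then drove the wedge in by feel to a push of about 13.6 N, which by the stated ratio means a squeeze of roughly 8 to 19 N.

**What the last checks showed**
- **Jam:** when I eased off, the push fell from 13.6 to 5.7 N while the wedge moved only about 0.1 mm. It slid back about 1 mm in all by the time I let go. I did not do a separate tug test.
- **Position:** the last wrist picture shows the wedge within about 1 mm of the middle and square within about 0.5°. The panel is on the stop, the gripper is clear, and the things in view look undisturbed. I saved a final top picture but did not look at it, so the things out of the wrist view are unchecked.

**What disagreed:** the wedge went about 14 mm past first contact, which at 1 in 4 and 12 N/mm would mean about 40 N of squeeze. The push never passed 13.6 N (the joint torques agreed), and the panel's top had risen only about 0.5 mm, or about 6 N. I trusted the measured force, but I could not explain the difference.

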